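Load the vial rack on the rail sampler and set its carriage to the mark

ROBOT

A 6-joint arm with a two-finger parallel gripper is mounted at the origin on the work surface. World frame = base frame: x ahead of the robot, y to its left, z up, the work surface at z = 0. Lengths are in m, angles in rad, forces in N, time in s.
With the tool pointing down it reaches from about 0.35 to 0.85 m from the base axis. Payload 8.1 kg.
Tool frame: the origin (TCP) lies where the fingers leave the gripper's body, on its centre line; the fingertips stand 73 mm ahead of it and the grasp point (between the pads) lies 54 mm ahead of it; z points along the fingers, x is the direction in which the jaws open and shut, and the axes are right-handed (so a half turn about z gives the same grasp; the last joint's range is limited). The gripper opens to 85 mm and grips with 20 to 120 N. Pads are 22 mm wide; open, the fingers measure 114 mm over their backs; the gripper's body (76 mm by 85 mm) begins 54 mm behind the grasp point. The pads swing forward as they close: fully open they stand 13 mm farther back than shut.
Start: joints at [-1.295, 0.13, 1.488, -0, 1.523, -0.085], TCP at [0.212, -0.561, 0.304] pointing down, gripper open.
Joint ranges: [-2.96, 2.96], [-0.89, 2.26], [0.02, 2.5], [-1.34, 4.48], [0, 2.73], [-2.66, 2.66]. Speed limits (rad/s): [2.39, 2.39, 2.79, 3.14, 3.14, 3.14].

INTERFACE

Orientations are given as a unit quaternion [w, x, y, z].
In Python, from cell import bot, optics gives the robot as it stands. The module is installed in compiled form; this text tells all that it offers.
- The arm moves only by the tool drive_tool, never from a script. Its argument "steps" is text: rows parted by semicolons, each of 7 numbers parted by spaces: the shift along the tool's x, y, z in mm, then the turn, a rotation vector about the tool's x, y, z in degrees, then the closure, from -1 (fully open) to 1 (shut). A call has 1 to 12 rows; each row is the pose to reach, as a shift and turn from the pose measured when the call began, along the tool's axes at that moment; what a row does not reach only later rows make up. A row lasts 1/8 s, in which the tool goes at most 62.5 mm and 10.7 degrees, less where a joint would pass 70% of its speed; a pose out of reach is approached as far as the arm can. A call with a gripper value outside its range is refused whole. The fingers move at their own pace and stop on an object; "squeeze" is the grip in N (left out, the last holds). Time passes only in rows, so rows that repeat a pose let the fingers close. It gives the time, the measured TCP pose, the force and the opening at its end, in the units of the state.
- bot.get_state(): the state, without advancing time (a new reading comes with each control period).
- optics.snapshot(name): name is "scene" or "top" or "wrist"; returns the picture (480x640x3 uint8, red, green, blue); there is no depth.
- optics.camera_model(name): a dict with "camera_matrix" (3x3 intrinsics, pixels), "k1" (the pictures are not rectified: a ray, as slopes to the right and down, at radius r is drawn at 1 + k1 r^2 times it, then the intrinsics apply), "R" (3x3) and "t" (3): a world point X has camera coordinates R X + t; the wrist camera has in their place "hand_eye" (4x4, takes a point from camera to tool coordinates, whose origin is the TCP and whose axes are the tool frame's). Camera axes: x right, y down, z forward; pixel columns grow to the right and rows downward; lengths in m; the calibration is good to about 2 mm. A picture is of the moment at which its call begins: read the wrist's pose just before it. camera_model takes no time and is no camera call.
- bot.finish_job(): hands the job in, once; it reports no verdict.
The state is a dict: "clock": time; "q": joint angles; "joint_vel": joint speeds; "effort": joint torques, N m; "tool_pos": TCP position; "tool_rot": TCP orientation; "wrist_force": force on the tool from outside, world axes, zero at the start; "moment": the same for the moment, N m; "opening": opening from 0.0 (shut) to 1.0 (fully open).
Only numpy, scipy, OpenCV 4.12 (cv2) and the standard library are available. Lean on these libraries where they do the work, as an engineer would, in place of code of your own. Each camera call takes 0.05 s, during which the arm holds its last target.

TASK

Load the rail sampler: set the white vial rack with the blue caps on the carriage and press it fully home over its four studs and past the catches. Then, pushing on the carriage itself and not on the rack, nudge the stiff carriage along until its yellow pointer lines up with the red mark on the scale, without running past it. Leave the other things on the bench where they are.

Things in the scene. Friction and masses are not known exactly. Their poses are not given: they have to be found in the camera images.
- sampler: rail sampler, fixed: flat aluminium rail 500 mm long (its y), 80 mm wide, rail top 48 mm above the bench, black end plates, and a white head 170 mm tall at the +y end (overhangs the rail from y = 180 mm on, 114 mm up). Origin: under the rail's middle, at bench height; z up. A white scale ledge lies along its +x side (x 52 to 90 mm, 46 mm high, ticks every 10 mm).
- carriage (a joint): position in m of the carriage (dark saddle on the rail, 96 mm wide, 174 mm long with its buffer); grows as it slides to the sampler's +y; range 0 to 0.25; at 0 the seat's middle and the pointer are at the sampler's y = -130 mm. The slide is stiff and dry and its drag differs from time to time (about 5 to 17 N to move it, a little more when fast); it stays where it is left.
- seat (a point): middle of the rack's place on the carriage deck (66 mm above the bench); axes of the sampler; moves with the carriage. Four steel studs, 10 mm thick, 10 mm tall, coned tips, at x +-14, y +-32 mm from here. Sprung roller catches at y +-49 mm, up to 14 mm above the deck: the rack's end beads must be forced down past both (about 10 to 20 N in all); its weight does not do it.
- push_face (a point): middle of the outer face of the carriage's orange buffer plate at its -y end, 84 mm wide, 52 to 88 mm above the bench (this point: 70 mm); 108 mm from the seat's middle when free. Push here towards the sampler's +y. The plate is sprung: it gives some 5 to 18 mm, by the drag, before the carriage starts to move, and springs back when released.
- pointer (a point): tip of the yellow pointer, 2 mm wide, which sticks out of the carriage's +x side at the seat's middle, 56 mm above the bench, over the scale ledge; same axes as the sampler.
- mark_line (a point): tip of the red blade, 2 mm wide, of the red mark fixed on the scale ledge; axes of the sampler. The pointer's tip passes 2 mm short of it in x; they line up when both have the same y in the sampler's frame. At the start the pointer is 40 to 175 mm short of it, on the -y side.
- rack: white vial rack, 52 mm (its x) by 92 mm (its y), 34 mm tall, with 13 blue-capped vials up to 44 mm; 0.2 to 0.3 kg. Origin: middle of its underside. Underneath, four sockets 11.8 mm wide, 12 mm deep, chamfered 1.5 mm, at x +-14, y +-32 mm: fits either way round. Beads 2 mm proud on its y ends pass under the rollers. Grip it across its 52 mm.
- spare_rack: dark grey rack of the same shape, nearly empty, with two grey-capped vials; a bystander. Origin: middle of its underside.
- amber_bottle: amber bottle, 64 mm wide, 135 mm tall; bystander, origin at its base.
- cap_jar: clear jar with blue lid, 60 mm wide, 70 mm tall; bystander, origin at its base.
- beaker: glass beaker, 68 mm wide, 85 mm tall; bystander, origin at its base.
- spanner: steel spanner lying flat, 150 mm long; bystander, origin at its middle.
- septa_dish: small green dish, 48 mm wide, 12 mm tall; bystander, origin at its base.

How it is judged:
On the way, in this order (a step that is already met when the one before it is completed fails the run):
1. the rack is pressed fully home on the carriage (z of rack in the frame of seat below 0.0015 m and horizontal distance between rack and seat below 0.003 m and angle between rack's own z axis and vertical below 0.025 rad), for 0.2 s.
2. the pointer is at the mark (y of pointer in the frame of mark_line between -0.0025 and 0.0025 m), for 0.2 s.
At the end, for the whole second after the job is handed in: The white rack stands fully home on the carriage (underside within 1.5 mm of the deck, within 3 mm of the middle of its place, level within 0.025 rad), the pointer stands within 2.5 mm of the red mark along the rail, and everything is at rest (all of step 1 and all of step 2 and velocity of joint carriage below 0.003 m/s and linear speed of rack below 0.01 m/s); the robot touches nothing.
It fails at once if the pointer runs more than 3 mm past the mark (y of pointer in the frame of mark_line above 0.003 m).
It fails at once if the rack is held or pushed after the carriage has been moved 20 mm or more (contact force between the fingers and rack above 1 N and distance of pointer from where it was at the start of the episode above 0.02 m).
It fails at once if another thing on the bench is moved by more than 25 mm (distance of any of spare_rack, amber_bottle, cap_jar, beaker, spanner, septa_dish from where it was at the start of the episode above 0.025 m).
It also fails if it takes over 72 s, if anything falls off the work surface, if the arm or the gripper's body presses on something with over 40 N, if the wrist force passes 120 N, or if a joint passes its speed limit or range.

## Working session

There is one attempt and no reset: what is moved stays moved. The work goes in short steps, Python scripts to look and compute and a tool call to move; the robot and the scene stay as the last step left them, time stands still between calls to the robot, and variables do not carry over. Pictures are saved under pics/ and viewed, and the job is handed in when it is done.

Besides the shell and the picture viewer there is one more tool, called after ">>>" in YAML: its name, and indented under it one key for each argument. drive_tool: Moves the arm, as the interface text tells. Its arguments: {"type":"object","properties":{"steps":{"type":"string"},"squeeze":{"type":"number"}},"required":["steps"]}

```bash
mkdir -p pics; cat > h.py <<'E'
import numpy as np, cv2
from cell import bot, optics
from scipy.spatial.transform import Rotation as Rn
def R_of(q): return Rn.from_quat([q[1],q[2],q[3],q[0]]).as_matrix()
def snap(name,fn):
    s=bot.get_state(); im=optics.snapshot(name); im=np.array(im)
    cv2.imwrite(f'pics/{fn}.png',im[:,:,::-1]); 
    np.savez(f'pics/{fn}.npz',pos=s['tool_pos'],rot=s['tool_rot'])
    return im,s
def cam(name,fn=None):
    m=optics.camera_model(name)
    K=np.array(m['camera_matrix']);k1=m['k1']
    if 'R' in m: R=np.array(m['R']);t=np.array(m['t']);C=-R.T@t;Rwc=R.T
    else:
        z=np.load(f'pics/{fn}.npz');H=np.array(m['hand_eye']);Rt=R_of(z['rot'])
        Rwc=Rt@H[:3,:3];C=z['pos']+Rt@H[:3,3]
    return K,k1,Rwc,C
def ray(c,uv):
    K,k1,Rwc,C=c
    d=np.array([[[uv[0],uv[1]]]],float)
    p=cv2.undistortPoints(d,K,np.array([k1,0,0,0,0.]))[0,0]
    return C,Rwc@np.array([p[0],p[1],1])
def onz(c,uv,z):
    C,d=ray(c,uv); return C+d*(z-C[2])/d[2]
def proj(c,X):
    K,k1,Rwc,C=c
    p=Rwc.T@(np.array(X)-C);a=p[:2]/p[2];r2=a@a
    a=a*(1+k1*r2); return K[:2,:2]@a+K[:2,2]
def tri(rays):
    A=np.zeros((3,3));b=np.zeros(3)
    for C,d in rays:
        d=d/np.linalg.norm(d);P=np.eye(3)-np.outer(d,d);A+=P;b+=P@C
    return np.linalg.solve(A,b)
E
python3 - <<'E'
from h import *
for n in ['scene','top','wrist']: snap(n,n+'0')
print(bot.get_state())
for n in ['scene','top']:
    K,k1,R,C=cam(n);print(n,K[0,0],k1,C,R[:,2])
print(optics.camera_model('wrist'))
E
```

```text
{'clock': 0.15, 'q': array([-1.29540768e+00,  1.30987420e-01,  1.48899576e+00,  2.63576211e-05,
        1.52300136e+00, -8.53981062e-02]), 'joint_vel': array([ 3.68820176e-05, -3.63170454e-03, -3.41192724e-03,  4.49721447e-04,
        1.42387884e-03,  3.40752276e-04]), 'effort': array([ 1.18410576e-04, -5.70064330e+01, -5.01156914e+01, -2.56848089e-04,
        9.61317157e-03,  9.04262674e-05]), 'tool_pos': array([ 0.2117522 , -0.56106596,  0.30310382]), 'tool_rot': array([-4.53358195e-04,  8.22498812e-01, -5.68766402e-01, -5.28181230e-04]), 'wrist_force': array([-0.2854543 ,  0.85874835, -0.07361391]), 'moment': array([ 0.02316021, -0.00803907,  0.02041482]), 'opening': 1.0038128443505347}
scene 583.9524143800785 -0.13072968866371085 [ 1.48202605 -0.32516846  1.01906848] [-0.6960796   0.26404118 -0.66764919]
top 511.4084338571824 -0.10568239493438697 [0.330073   0.01199258 1.17114171] [ 0.18820241  0.01303664 -0.98204374]
{'camera_matrix': array([[349.54462368,   0.        , 318.46188268],
       [  0.        , 349.54462368, 237.36819214],
       [  0.        ,   0.        ,   1.        ]]), 'k1': -0.028349339419668034, 'hand_eye': array([[ 9.99999194e-01,  1.24815717e-03,  2.30971503e-04,
         1.97311529e-04],
       [-1.26342542e-03,  9.61160196e-01,  2.75988190e-01,
        -7.09157562e-02],
       [ 1.22476023e-04, -2.75988259e-01,  9.61160999e-01,
        -6.99658283e-02],
       [ 0.00000000e+00,  0.00000000e+00,  0.00000000e+00,
         1.00000000e+00]])}
```

View pics/scene0.png

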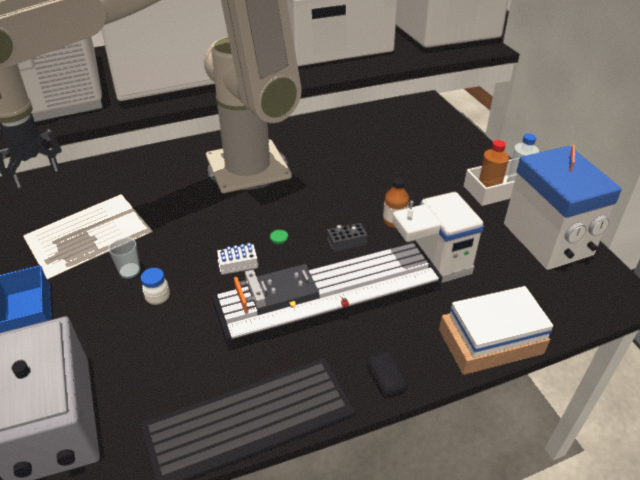

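View pics/top0.png

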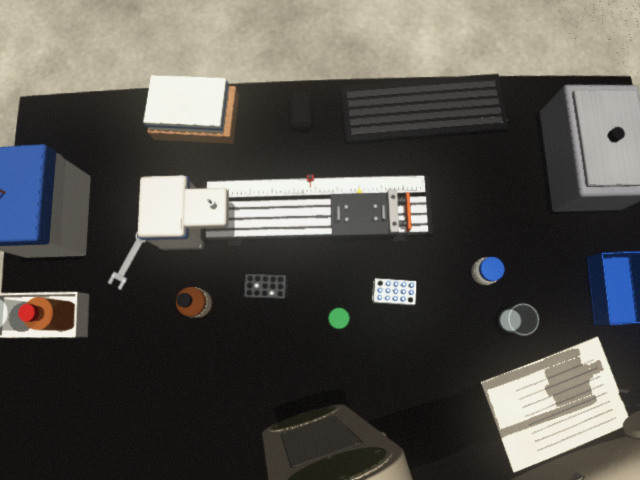

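View pics/wrist0.png

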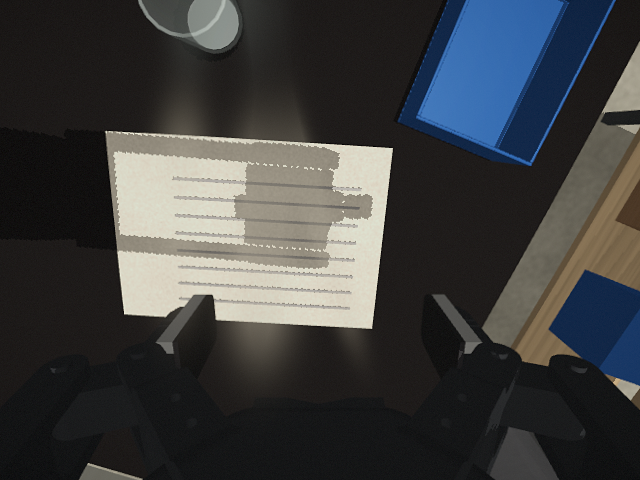

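The top view shows the rack at (395,291), the carriage around (360,213), the pointer near (360,191), the red mark near (311,180) and the orange plate at (408,212). I'll enlarge it to measure.

```bash
python3 - <<'E'
from h import *
im=cv2.imread('pics/top0.png')
cv2.imwrite('pics/topz.png',cv2.resize(im[165:315,300:440],None,fx=5,fy=4.0*1.0,interpolation=cv2.INTER_CUBIC) if 0 else cv2.resize(im[165:310,300:440],None,fx=4,fy=4,interpolation=cv2.INTER_CUBIC))
im=cv2.imread('pics/scene0.png')
cv2.imwrite('pics/scz.png',cv2.resize(im[225:345,205:365],None,fx=4.5,fy=4.5,interpolation=cv2.INTER_CUBIC))
E
```

```text
(no output)
```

View pics/topz.png

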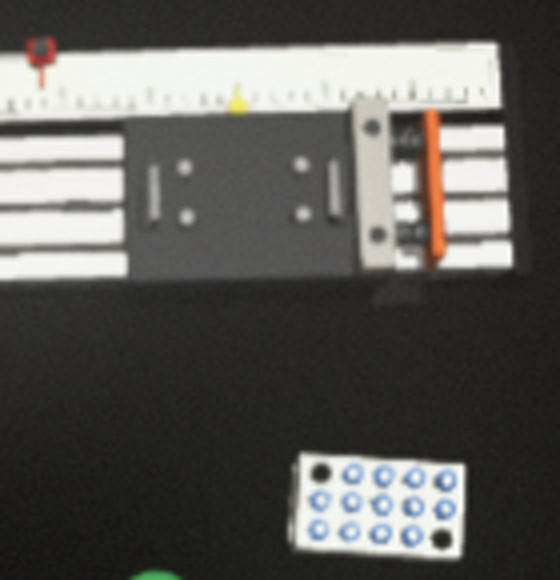

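View pics/scz.png

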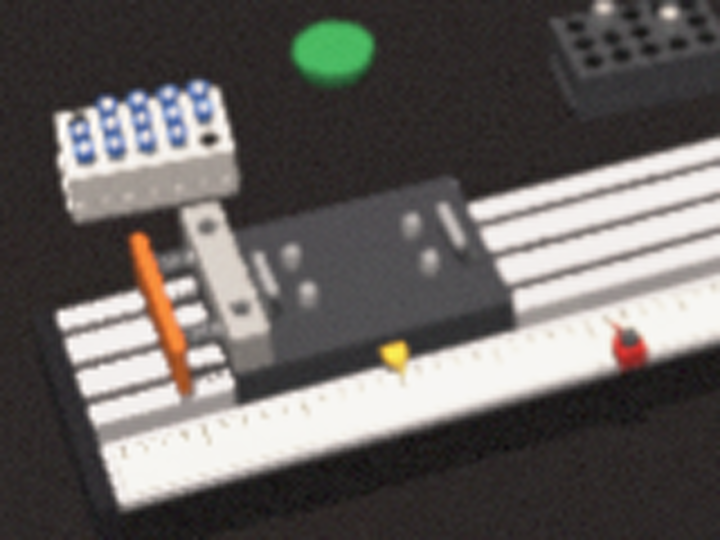

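```bash
python3 - <<'E'
from h import *
c=cam('top'); f=lambda X,Y:((X+.5)/4-.5+300,(Y+.5)/4-.5+165)
S=[onz(c,f(*p),.076) for p in [(185,166),(186,215),(301,164),(303,213)]]
for s in S: print('stud',s.round(4))
print('seat',np.mean(S,0).round(4), 'dy',(S[0]-S[2]).round(4),(S[1]-S[3]).round(4),'dx',(S[0]-S[1]).round(4))
for n,p,z in [('ptr tip',(237,87),.056),('mark tip',(42,88),.056),('or top',(430,111),.088),('or bot',(438,257),.088),('barTL',(352,100),.09),('barBR',(394,267),.09),('railBR',(512,270),.048),('ledge TR',(498,43),.046),('ledge BR',(501,107),.046)]:
    print(n,onz(c,f(*p),z).round(4))
P=[onz(c,f(*p),.034) for p in [(302,452),(466,463),(462,557),(298,548)]]
for p in P: print('rack',p.round(4))
print(np.mean(P,0), [np.linalg.norm(P[i]-P[(i+1)%4]).round(4) for i in range(4)], [np.degrees(np.arctan2(*(P[i]-P[j])[[0,1]])).round(2) for i,j in[(0,1),(3,2)]])
# scene cross-check
c2=cam('scene'); g=lambda X,Y:((X+.5)/4.5-.5+205,(Y+.5)/4.5-.5+225)
for n,p,z in [('stud',(412,222),.076),('stud',(430,258),.076),('stud',(290,252),.076),('stud',(308,290),.076),('ptr',(403,378),.056),('mark',(612,320),.056)]:
    print(n,onz(c2,g(*p),z).round(4))
print(c2[3])
E
```

```text
stud [ 0.6006 -0.0366  0.076 ]
stud [ 0.5729 -0.0361  0.076 ]
stud [ 0.5996 -0.1005  0.076 ]
stud [ 0.572  -0.1002  0.076 ]
seat [ 0.5863 -0.0684  0.076 ] dy [0.0009 0.0639 0.    ] [0.0009 0.0641 0.    ] dx [ 0.0276 -0.0005  0.    ]
ptr tip [ 0.6505 -0.0687  0.056 ]
mark tip [0.6536 0.0415 0.056 ]
or top [ 0.6244 -0.1716  0.088 ]
or bot [ 0.5427 -0.1708  0.088 ]
barTL [ 0.6314 -0.1289  0.09  ]
barBR [ 0.5376 -0.1464  0.09  ]
railBR [ 0.5418 -0.2187  0.048 ]
ledge TR [ 0.675  -0.2205  0.046 ]
ledge BR [ 0.6369 -0.2195  0.046 ]
rack [ 0.4451 -0.0973  0.034 ]
rack [ 0.4359 -0.1885  0.034 ]
rack [ 0.384  -0.1832  0.034 ]
rack [ 0.392  -0.0926  0.034 ]
[ 0.41425066 -0.14041107  0.034     ] [np.float64(0.0916), np.float64(0.0522), np.float64(0.0909), np.float64(0.0533)] [np.float64(5.74), np.float64(5.06)]
stud [ 0.5723 -0.0389  0.076 ]
stud [ 0.5998 -0.0389  0.076 ]
stud [ 0.5707 -0.1034  0.076 ]
stud [ 0.5992 -0.1029  0.076 ]
ptr [ 0.6542 -0.0726  0.056 ]
mark [0.6548 0.0379 0.056 ]
[ 1.48202605 -0.32516846  1.01906848]
```

Both views agree to about 3 mm, and the sizes check out: studs 64 × 28 mm, rack 92 × 52 mm. Next I'll hover over the rack.

```bash
cat >> h.py <<'E'
def plan(target,yawdeg):
    s=bot.get_state();R=R_of(s['tool_rot']);p=np.array(s['tool_pos'])
    a=np.radians(yawdeg);x=np.array([np.cos(a),np.sin(a),0]);z=np.array([0,0,-1.]);y=np.cross(z,x)
    Rt=np.stack([x,y,z],1)
    print('t',s['clock'],'pos',p.round(4),'yaw',np.degrees(np.arctan2(R[1,0],R[0,0])).round(2),'F',np.array(s['wrist_force']).round(1),'open',round(s['opening'],3))
    print('shift mm',((R.T@(np.array(target)-p))*1000).round(1),'turn',np.degrees(Rn.from_matrix(R.T@Rt).as_rotvec()).round(1))
E
python3 -c "
from h import *
plan([.414,-.140,.25],-5.4)"
```

```text
t 0.15 pos [ 0.2118 -0.5611  0.3031] yaw -69.33 F [-0.3  0.9 -0.1] open 1.004
shift mm [-322.5 -337.9   53.6] turn [ -0.1   0.1 -63.9]
```

>>> drive_tool:
  steps: "-40 -42 7 0 0 -8 -1;-81 -85 14 0 0 -16 -1;-121 -127 20 0 0 -24 -1;-161 -169 27 0 0 -32 -1;-202 -211 33 0 0 -40 -1;-242 -253 40 0 0 -48 -1;-282 -296 47 0 0 -56 -1;-322 -338 53 0 0 -64 -1;-322 -338 53 0 0 -64 -1;-322 -338 53 0 0 -64 -1"

```text
clock: 1.4
tool_pos: [0.4141, -0.1405, 0.2505]
tool_rot: [-0.0, 0.999, -0.046, -0.0]
wrist_force: [-0.6, 0.4, -0.1]
opening: 0.999
```

```bash
python3 - <<'E'
from h import *
snap('wrist','w1'); plan([.414,-.140,.079],-5.4)
E
```

```text
t 1.45 pos [ 0.414  -0.1412  0.2506] yaw -5.41 F [-0.1  0.1  0.7] open 1.001
shift mm [  0.   -1.  171.6] turn [-0.1  0.  -0. ]
```

View pics/w1.png

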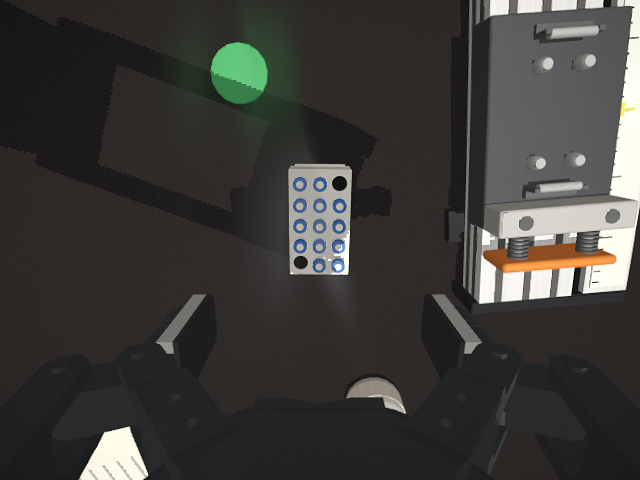

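The rack is centred at about column 320, with top corners near (289,169), (351,169), (349,274) and (290,274). I'll compute from these, and measure the studs at (543,65), (584,62), (537,163) and (575,160).

```bash
python3 - <<'E'
from h import *
c=cam('wrist','w1')
im=cv2.imread('pics/w1.png');hsv=cv2.cvtColor(im,cv2.COLOR_BGR2HSV)
m=((hsv[...,1]<60)&(hsv[...,2]>110)).astype(np.uint8)*255
m[:,:270]=0;m[:,370:]=0;m[:150]=0;m[300:]=0
pts=cv2.findNonZero(cv2.morphologyEx(m,cv2.MORPH_CLOSE,np.ones((9,9))))
q=cv2.approxPolyDP(cv2.convexHull(pts),4,True)[:,0];print(q.tolist())
P=[onz(c,p,.034) for p in [(289,169),(351,169),(349.5,274.5),(290,274.5)]]
for p in P: print(p.round(4))
print('ctr',np.mean(P,0).round(4),'yaw of rack x',[np.degrees(np.arctan2(*(P[b]-P[a])[[1,0]])).round(2) for a,b in[(0,1),(3,2)]],'long',[np.degrees(np.arctan2(*(P[b]-P[a])[[0,1]])).round(2) for a,b in[(3,0),(2,1)]],np.linalg.norm(P[0]-P[3]),np.linalg.norm(P[0]-P[1]))
H=[onz(c,p,.034) for p in [(339.5,183.5),(300.5,262.5)]];print('holes mid',np.mean(H,0))
S=[onz(c,p,.076) for p in [(543,65),(584,62),(537,163),(575,160)]]
for s in S: print(s.round(4))
print(np.mean(S,0))
E
```

```text
[[348, 166], [347, 274], [290, 273], [290, 166]]
[ 0.3954 -0.0929  0.034 ]
[ 0.4453 -0.0975  0.034 ]
[ 0.4379 -0.1887  0.034 ]
[ 0.3858 -0.1839  0.034 ]
ctr [ 0.4161 -0.1407  0.034 ] yaw of rack x [np.float64(-5.25), np.float64(-5.26)] long [np.float64(6.03), np.float64(4.63)] 0.09149616581870304 0.050123793536783326
holes mid [ 0.41564875 -0.14091715  0.034     ]
[ 0.5706 -0.0379  0.076 ]
[ 0.5977 -0.038   0.076 ]
[ 0.5709 -0.1007  0.076 ]
[ 0.5977 -0.1009  0.076 ]
[ 0.58424669 -0.06938486  0.076     ]
```

>>> drive_tool:
  steps: "1.5 -0.5 40 0 0 0 -1;1.5 -0.5 85 0 0 0 -1;1.5 -0.5 130 0 0 0 -1;1.5 -0.5 160 0 0 0 -1;1.5 -0.5 172 0 0 0 -1;1.5 -0.5 172 0 0 0 -1;1.5 -0.5 172 0 0 0 1;1.5 -0.5 172 0 0 0 1;1.5 -0.5 172 0 0 0 1;1.5 -0.5 172 0 0 0 1;1.5 -0.5 172 0 0 0 1"
  squeeze: 80

```text
clock: 2.82
tool_pos: [0.4167, -0.1413, 0.0804]
tool_rot: [0.0, 0.999, -0.047, 0.001]
wrist_force: [-0.7, 0.2, 7.6]
opening: 0.593
```

```bash
python3 - <<'E'
from h import *
plan([.4155,-.1405,.25],-5.3)
E
```

```text
t 2.825 pos [ 0.4167 -0.1413  0.0804] yaw -5.4 F [-0.7  0.2  7.6] open 0.593
shift mm [  -0.9   -0.6 -169.6] turn [ 0.  -0.1 -0.1]
```

The gripper is holding at opening 0.593, about 50 mm. I'll lift it and check how the rack sits in the hand.

>>> drive_tool:
  steps: "0 0 -20 0 0 0 1;0 0 -60 0 0 0 1;0 0 -110 0 0 0 1;0 0 -130 0 0 0 1;0 0 -130 0 0 0 1;0 0 -130 0 0 0 1"

```text
clock: 3.58
tool_pos: [0.4158, -0.1408, 0.2091]
tool_rot: [-0.0, 0.999, -0.047, 0.0]
wrist_force: [-0.5, -0.2, -3.4]
opening: 0.591
```

```bash
python3 - <<'E'
from h import *
snap('wrist','w2');snap('scene','s2')
plan([.585,-.0692,.21],-.8)
im=cv2.imread('pics/s2.png');cv2.imwrite('pics/s2z.png',cv2.resize(im[160:320,180:380],None,fx=4,fy=3.7,interpolation=cv2.INTER_CUBIC))
E
```

```text
t 3.675 pos [ 0.4155 -0.1407  0.2086] yaw -5.4 F [ 0.5 -0.1 -3.4] open 0.595
shift mm [162.  -87.1  -1.5] turn [-0.   0.  -4.6]
```

View pics/w2.png

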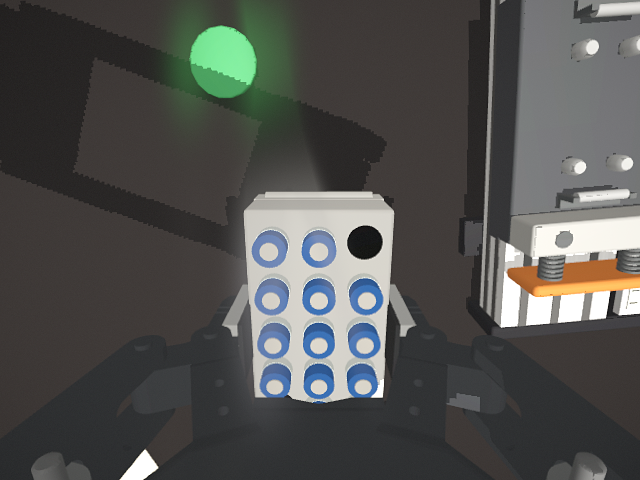

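View pics/s2z.png

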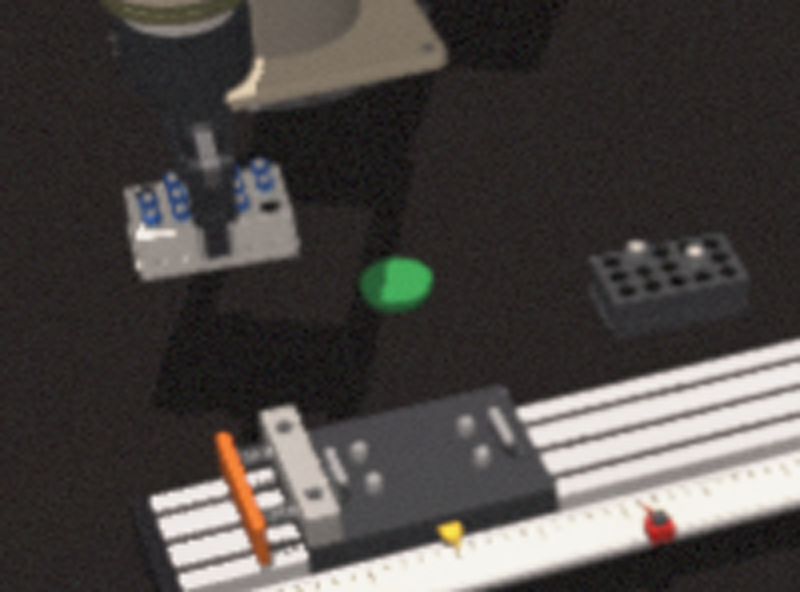

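The rack is held straight: its +y top edge runs from (245,209) to (392,209) and the hole is at (365,242). I'll work out its offset in the tool frame.

```bash
python3 - <<'E'
from h import *
m=optics.camera_model('wrist');H=np.array(m['hand_eye']);K=np.array(m['camera_matrix']);k1=m['k1']
def tool(uv,z):
    p=cv2.undistortPoints(np.array([[uv]],float),K,np.array([k1,0,0,0,0.]))[0,0]
    d=H[:3,:3]@[p[0],p[1],1];C=H[:3,3];return ((C+d*(z-C[2])/d[2])*1000).round(1)
for z in(.0464,.044): print([tool(p,z) for p in[(245,209),(392,209),(365,242)]])
print([tool(p,.0364) for p in[(270,255),(319,256),(272,301),(319,301),(366,301),(274,345),(319,345),(362,345),(275,386),(319,386),(362,386)]])
for p in [(272,301),(319,301),(366,301)]: print(tool(p,.0404))
E
```

```text
[array([-24.1, -46.9,  46.4]), array([ 25.7, -47. ,  46.4]), array([ 17. , -35.3,  46.4])]
[array([-23.6, -47.4,  44. ]), array([ 25.2, -47.4,  44. ]), array([ 16.6, -36. ,  44. ])]
[array([-14.8, -33.9,  36.4]), array([  0.9, -33.6,  36.4]), array([-14.8, -17.6,  36.4]), array([  1. , -17.7,  36.4]), array([ 16.7, -17.7,  36.4]), array([-14.7,  -0.8,  36.4]), array([ 1. , -0.8, 36.4]), array([16. , -0.8, 36.4]), array([-15. ,  16.4,  36.4]), array([ 1. , 16.3, 36.4]), array([16.6, 16.3, 36.4])]
[-15.3 -15.7  40.4]
[  1.  -15.7  40.4]
[ 17.3 -15.7  40.4]
```

>>> drive_tool:
  steps: "40 -5 0 0 0 -1.2 1;80 -10 0 0 0 -2.4 1;120 -15 0 0 0 -3.6 1;155 -20 2 0 0 -4.6 1;168 -22 4 0 0 -4.6 1;168 -22 4 0 0 -4.6 1;168 -22 4 0 0 -4.6 1"

```text
clock: 4.55
tool_pos: [0.5837, -0.1346, 0.2037]
tool_rot: [-0.001, 1.0, -0.007, -0.001]
wrist_force: [0.3, -0.4, -3.5]
opening: 0.599
```

```bash
python3 - <<'E'
from h import *
snap('wrist','w3')
plan([.585,-.0692,.175],-.8)
E
```

```text
t 4.6 pos [ 0.5838 -0.1347  0.2041] yaw -0.82 F [ 0.1 -0.1 -3.4] open 0.596
shift mm [  0.3 -65.5  29.1] turn [-0.   0.1 -0. ]
```

View pics/w3.png

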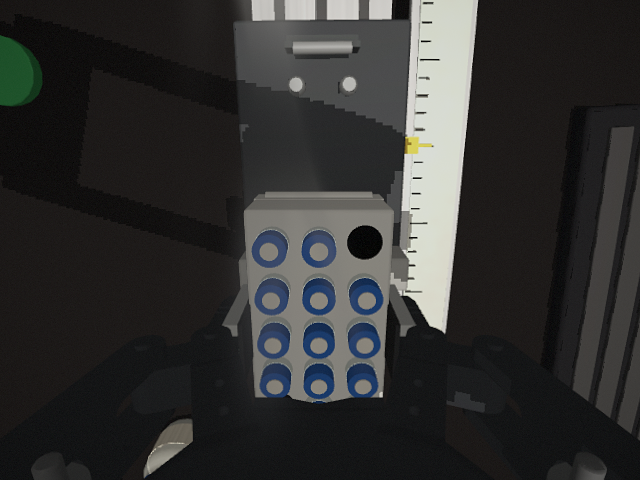

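The +y studs are at (296,85) and (349,84) and the pointer tip is at (433,146).

```bash
python3 - <<'E'
from h import *
c=cam('wrist','w3');R=R_of(np.load('pics/w3.npz')['rot']);p=np.load('pics/w3.npz')['pos']
for n,uv,z in[('s1',(296,85),.076),('s2',(349,84),.076),('ptr',(433,146),.056),('rollL',(291,48),.080),('rollR',(355,46),.080),('deckL',(236,22),.066),('deckR',(410,20),.066)]:
    X=onz(c,uv,z);print(n,X.round(4),(R.T@(X-p)*1000).round(1))
E
```

```text
s1 [ 0.5737 -0.0375  0.076 ] [-11.  -96.8 127.8]
s2 [ 0.6016 -0.0374  0.076 ] [ 16.8 -97.3 127.7]
ptr [ 0.6544 -0.0701  0.056 ] [ 70.2 -65.4 147.6]
rollL [ 0.5719 -0.0206  0.08  ] [ -13.  -113.7  123.8]
rollR [ 0.6041 -0.0201  0.08  ] [  19.1 -114.6  123.7]
deckL [ 0.5421 -0.0043  0.066 ] [ -43.1 -129.6  137.9]
deckR [ 0.6345 -0.0045  0.066 ] [  49.3 -130.6  137.7]
```

>>> drive_tool:
  steps: "1 -30 0 0 0 0 1;2 -60 0 0 0 0 1;2 -64 0 0 0 0 1;2 -64 0 0 0 0 1;2 -64 20 0 0 0 1;2 -64 38 0 0 0 1;2 -64 38 0 0 0 1;2 -64 38 0 0 0 1"

```text
clock: 5.6
tool_pos: [0.5865, -0.0709, 0.1657]
tool_rot: [-0.001, 1.0, -0.007, -0.001]
wrist_force: [0.8, -0.1, -2.7]
opening: 0.593
```

```bash
python3 - <<'E'
from h import *
snap('wrist','w4');snap('scene','s4')
plan([.5867,-.0705,.1464],-.8)
im=cv2.imread('pics/s4.png');cv2.imwrite('pics/s4z.png',cv2.resize(im[190:340,200:370],None,fx=4,fy=4,interpolation=cv2.INTER_CUBIC))
E
```

```text
t 5.7 pos [ 0.5871 -0.0708  0.1667] yaw -0.83 F [ 0.6  0.7 -2.7] open 0.592
shift mm [-0.4 -0.3 20.3] turn [-0.   0.1 -0. ]
```

View pics/w4.png

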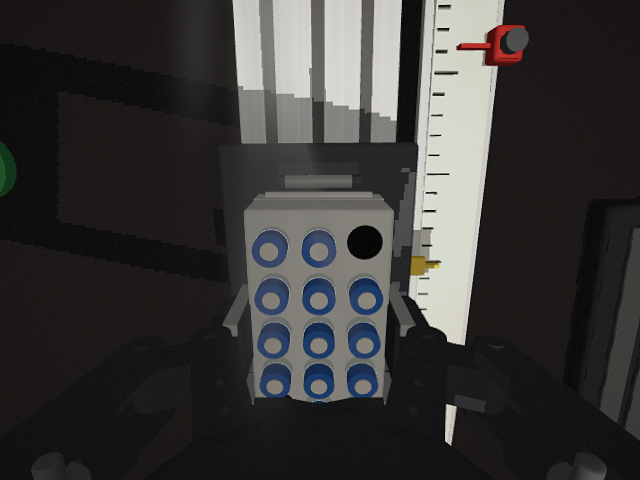

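View pics/s4z.png

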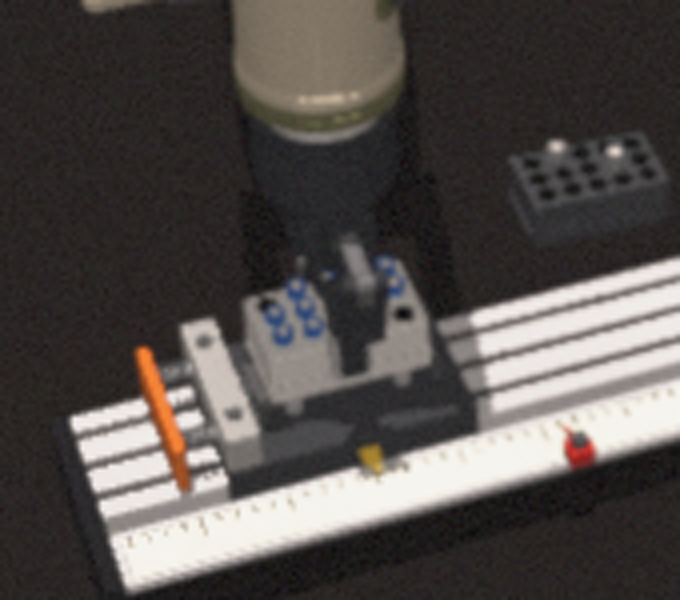

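The roller is centred at column 319, the same as the rack (319). In y, I'll check the gap between the roller and the rack bead, then descend.

```bash
python3 - <<'E'
from h import *
c=cam('wrist','w4');R=R_of(np.load('pics/w4.npz')['rot']);p=np.load('pics/w4.npz')['pos']
for n,uv,z in[('roll',(286,181),.080),('rollr',(352,181),.080),('ptr',(438,266),.056),('mark',(459,46),.056)]:
    X=onz(c,uv,z);print(n,X.round(4),(R.T@(X-p)*1000).round(1))
E
```

```text
roll [ 0.5734 -0.0191  0.08  ] [-13.6 -51.5  85.8]
rollr [ 0.6027 -0.0195  0.08  ] [ 15.7 -51.6  85.7]
ptr [ 0.6528 -0.0694  0.056 ] [ 66.6  -2.4 109.5]
mark [0.6543 0.0401 0.056 ] [  66.4 -111.8  109.6]
```

>>> drive_tool:
  steps: "0 -1.2 3 0 0 0 1;0 -1.2 6 0 0 0 1;0 -1.2 9 0 0 0 1;0 -1.2 11 0 0 0 1;0 -1.2 13 0 0 0 1;0 -1.2 13 0 0 0 1"
  squeeze: 110

```text
clock: 6.45
tool_pos: [0.5875, -0.0698, 0.1546]
tool_rot: [-0.0, 1.0, -0.007, 0.0]
wrist_force: [-2.0, 0.0, 3.6]
opening: 0.583
```

```bash
python3 - <<'E'
from h import *
plan([.5867,-.0695,.1464],-.8)
snap('scene','s5')
im=cv2.imread('pics/s5.png');cv2.imwrite('pics/s5z.png',cv2.resize(im[190:340,200:370],None,fx=4,fy=4,interpolation=cv2.INTER_CUBIC))
E
```

```text
t 6.45 pos [ 0.5875 -0.0698  0.1546] yaw -0.83 F [-2.   0.   3.6] open 0.583
shift mm [-0.8 -0.3  8.2] turn [-0. -0. -0.]
```

View pics/s5z.png

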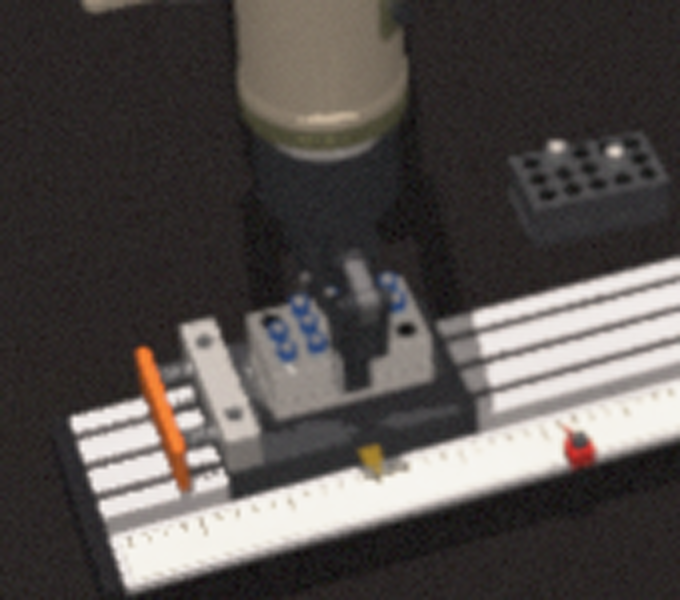

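The rack is over the studs and starting to engage. Fx is −2 N, so I'll ease back 1 mm in x and press on.

>>> drive_tool:
  steps: "-1 0 1 0 0 0 1;-1 0 3 0 0 0 1;-1 0 5 0 0 0 1;-1 0 7 0 0 0 1;-1 0 7 0 0 0 1"

```text
clock: 7.12
tool_pos: [0.586, -0.0697, 0.1467]
tool_rot: [-0.0, 1.0, -0.007, -0.001]
wrist_force: [1.1, -0.5, -3.4]
opening: 0.587
```

>>> drive_tool:
  steps: "0 0 1 0 0 0 1;0 0 2 0 0 0 1;0 0 3 0 0 0 1;0 0 3 0 0 0 1"

```text
clock: 7.62
tool_pos: [0.5861, -0.0697, 0.1465]
tool_rot: [-0.0, 1.0, -0.007, -0.001]
wrist_force: [-14.6, 1.6, 21.5]
opening: 0.589
```

>>> drive_tool:
  steps: "0.5 0 3 0 0 0 1;0.5 0 4.5 0 0 0 1;0.5 0 4.5 0 0 0 1"

```text
clock: 8.0
tool_pos: [0.5863, -0.0697, 0.1465]
tool_rot: [-0.0, 1.0, -0.007, -0.001]
wrist_force: [-25.3, 3.5, 37.7]
opening: 0.589
```

```bash
python3 - <<'E'
from h import *
plan([.5867,-.0695,.1464],-.8)
snap('scene','s6');snap('wrist','w6')
im=cv2.imread('pics/s6.png');cv2.imwrite('pics/s6z.png',cv2.resize(im[190:340,200:370],None,fx=4,fy=4,interpolation=cv2.INTER_CUBIC))
E
```

```text
t 8.0 pos [ 0.5863 -0.0697  0.1465] yaw -0.82 F [-25.3   3.5  37.7] open 0.589
shift mm [ 0.4 -0.2  0.1] turn [-0.   0.1 -0. ]
```

View pics/s6z.png

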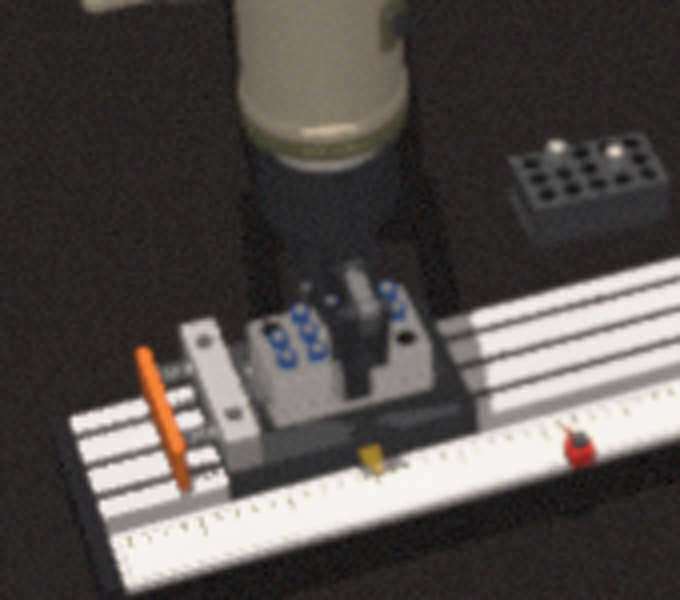

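View pics/w6.png

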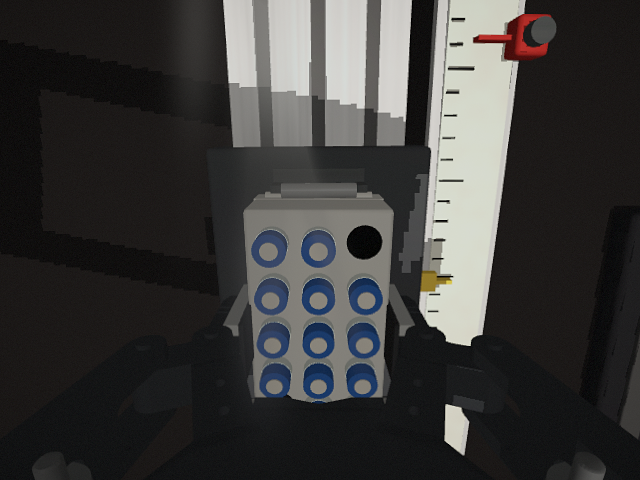

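The solid stop is at TCP z 0.1465 under 38 N. That puts the rack's underside at 66.1 mm, and it hasn't slipped in the hand. I'll relax the load, release and rise.

>>> drive_tool:
  steps: "0 0 0 0 0 0 1;0 0 0 0 0 0 1;0 0 0 0 0 0 -1;0 0 0 0 0 0 -1;0 0 0 0 0 0 -1;0 0 0 0 0 0 -1;0 0 -30 0 0 0 -1;0 0 -80 0 0 0 -1;0 0 -130 0 0 0 -1;0 0 -130 0 0 0 -1;0 0 -130 0 0 0 -1"

```text
clock: 9.48
tool_pos: [0.5865, -0.0697, 0.2763]
tool_rot: [-0.0, 1.0, -0.007, -0.001]
wrist_force: [-0.2, 0.0, -0.7]
opening: 0.998
```

```bash
python3 - <<'E'
from h import *
plan([.585,-.20,.25],-.8)
snap('scene','s7');snap('wrist','w7')
im=cv2.imread('pics/s7.png');cv2.imwrite('pics/s7z.png',cv2.resize(im[190:340,200:370],None,fx=4,fy=4,interpolation=cv2.INTER_CUBIC))
E
```

```text
t 9.475 pos [ 0.5865 -0.0697  0.2763] yaw -0.82 F [-0.2  0.  -0.7] open 0.998
shift mm [  0.4 130.3  26.2] turn [-0.   0.1 -0. ]
```

View pics/s7z.png

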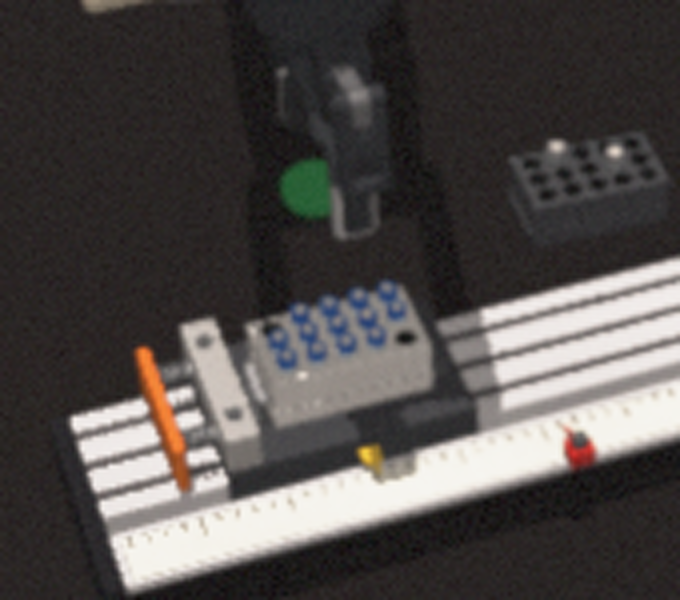

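View pics/w7.png

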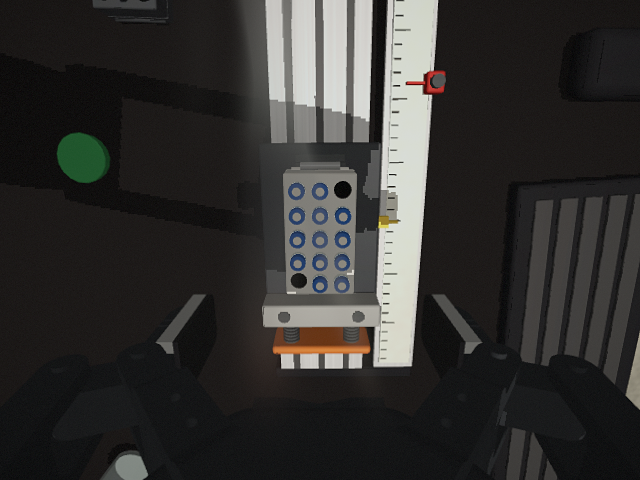

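The rack sits level with its beads under the rollers. Next I'll shut the fingers, go behind the orange plate and descend to plate height.

>>> drive_tool:
  steps: "0 40 0 0 0 0 1;0 80 0 0 0 0 1;-1 120 0 0 0 0 1;-2 148 0 0 0 0 1;-2 148 0 0 0 0 1;-2 148 40 0 0 0 1;-2 148 80 0 0 0 1;-2 148 110 0 0 0 1;-2 148 110 0 0 0 1;-2 148 110 0 0 0 1"
  squeeze: 40

```text
clock: 10.82
tool_pos: [0.5816, -0.2169, 0.1653]
tool_rot: [-0.0, 1.0, -0.007, -0.002]
wrist_force: [1.1, 0.4, 0.7]
opening: -0.0
```

```bash
python3 - <<'E'
from h import *
plan([.5845,-.215,.134],-.8)
snap('scene','s8');snap('wrist','w8')
im=cv2.imread('pics/s8.png');cv2.imwrite('pics/s8z.png',cv2.resize(im[190:340,180:350],None,fx=4,fy=4,interpolation=cv2.INTER_CUBIC))
E
```

```text
t 10.825 pos [ 0.5816 -0.2169  0.1653] yaw -0.79 F [1.1 0.4 0.7] open -0.0
shift mm [ 3.  -2.  31.3] turn [-0.   0.3  0. ]
```

View pics/s8z.png

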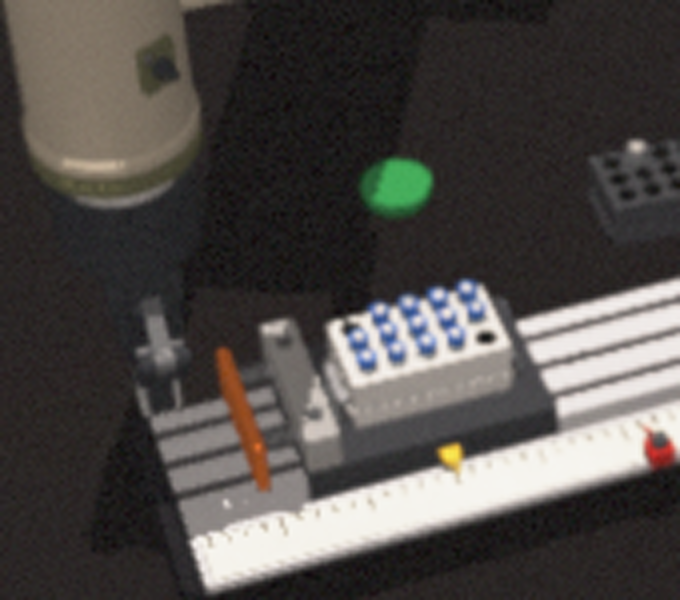

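View pics/w8.png

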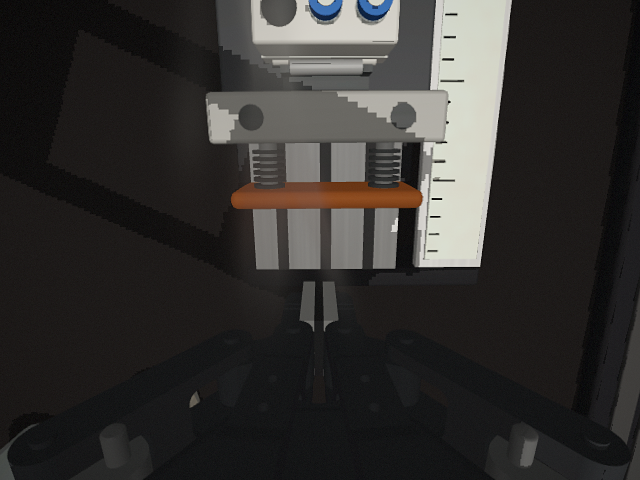

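Rack check: both beads are under the rollers. The fingers sit behind the plate (plate at rows 185–208, fingers at column 318). I'll descend and advance near contact.

>>> drive_tool:
  steps: "1.5 0 12 0 0 0 1;3 0 25 0 0 0 1;3 -10 25 0 0 0 1;3 -20 25 0 0 0 1;3 -20 25 0 0 0 1;3 -24 25 0 0 0 1;3 -28 25 0 0 0 1;3 -28 25 0 0 0 1"

```text
clock: 11.92
tool_pos: [0.5856, -0.1894, 0.1417]
tool_rot: [0.0, 1.0, -0.007, -0.001]
wrist_force: [-0.3, 0.1, -0.2]
opening: 0.004
```

```bash
python3 - <<'E'
from h import *
plan([.5845,-.215,.134],-.8)
snap('wrist','w9')
E
```

```text
t 11.925 pos [ 0.5856 -0.1894  0.1417] yaw -0.79 F [-0.3  0.1 -0.2] open 0.004
shift mm [-0.7 25.6  7.7] turn [0.  0.1 0. ]
```

View pics/w9.png

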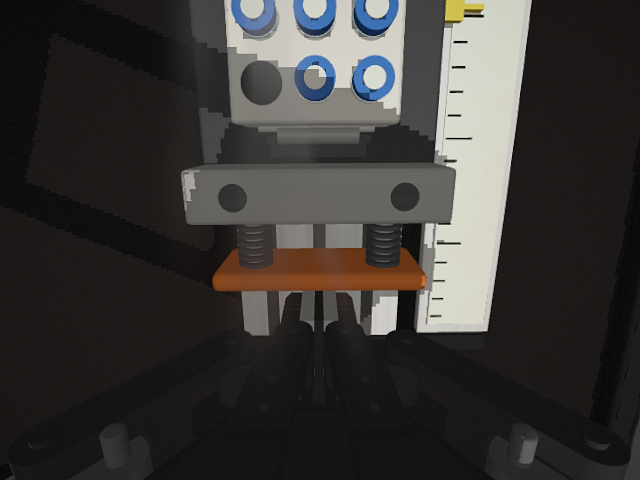

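The pointer is visible at (484,8) and the fingers are about at contact. I'll push 45 mm gently and check.

>>> drive_tool:
  steps: "0 -4 0 0 0 0 1;0 -8 0 0 0 0 1;0 -12 0 0 0 0 1;0 -16 0 0 0 0 1;0 -20 0 0 0 0 1;0 -24 0 0 0 0 1;0 -28 0 0 0 0 1;0 -32 0 0 0 0 1;0 -36 0 0 0 0 1;0 -40 0 0 0 0 1;0 -45 0 0 0 0 1;0 -45 0 0 0 0 1"

```text
clock: 13.48
tool_pos: [0.5859, -0.1455, 0.1417]
tool_rot: [0.001, 1.0, -0.007, -0.001]
wrist_force: [-2.3, -7.3, -0.3]
opening: -0.0
```

```bash
python3 - <<'E'
from h import *
plan([.5845,-.215,.14],-.8)
snap('wrist','w10')
E
```

```text
t 13.475 pos [ 0.5859 -0.1455  0.1417] yaw -0.8 F [-2.3 -7.3 -0.3] open -0.0
shift mm [-0.5 69.5  1.9] turn [ 0.1  0.1 -0. ]
```

View pics/w10.png

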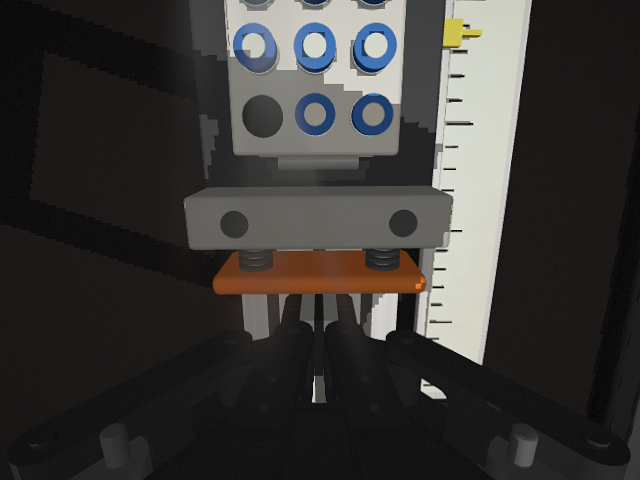

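The pointer is now at (481,33). I'll compute how far it has to go.

```bash
python3 - <<'E'
from h import *
y=np.array([-.0143*-1,1,0])
for fn,n,uv in[('w4','ptr',(438,266)),('w4','mark',(459,46)),('w6','ptr',(451,281)),('w6','mark',(475,38)),('w7','ptr',(400,222)),('w7','mark',(407,83)),('w9','ptr',(484,8)),('w10','ptr',(481,33))]:
    X=onz(cam('wrist',fn),uv,.056); print(fn,n,X.round(4),'s',(X@[.0143,1,0]).round(4))
E
```

```text
w4 ptr [ 0.6528 -0.0694  0.056 ] s -0.06
w4 mark [0.6543 0.0401 0.056 ] s 0.0494
w6 ptr [ 0.653  -0.0689  0.056 ] s -0.0595
w6 mark [0.6535 0.04   0.056 ] s 0.0493
w7 ptr [ 0.6555 -0.0695  0.056 ] s -0.0601
w7 mark [0.6556 0.0403 0.056 ] s 0.0497
w9 ptr [ 0.6533 -0.0702  0.056 ] s -0.0608
w10 ptr [ 0.6533 -0.0355  0.056 ] s -0.0262
```

About 75 mm remains, so I'll push 50 mm more.

>>> drive_tool:
  steps: "0 -4 0 0 0 0 1;0 -8 0 0 0 0 1;0 -12 0 0 0 0 1;0 -16 0 0 0 0 1;0 -20 0 0 0 0 1;0 -24 0 0 0 0 1;0 -28 0 0 0 0 1;0 -33 0 0 0 0 1;0 -38 0 0 0 0 1;0 -43 0 0 0 0 1;0 -48 0 0 0 0 1;0 -50 0 0 0 0 1"

```text
clock: 15.02
tool_pos: [0.5863, -0.0966, 0.1417]
tool_rot: [0.002, 1.0, -0.007, -0.002]
wrist_force: [-1.6, -7.2, 1.4]
opening: -0.0
```

```bash
python3 - <<'E'
from h import *
plan([.5845,-.215,.14],-.8)
snap('wrist','w11')
E
```

```text
t 15.025 pos [ 0.5863 -0.0966  0.1417] yaw -0.82 F [-1.6 -7.2  1.4] open -0.0
shift mm [-1.000e-01  1.184e+02  2.300e+00] turn [ 0.3  0.2 -0. ]
```

View pics/w11.png

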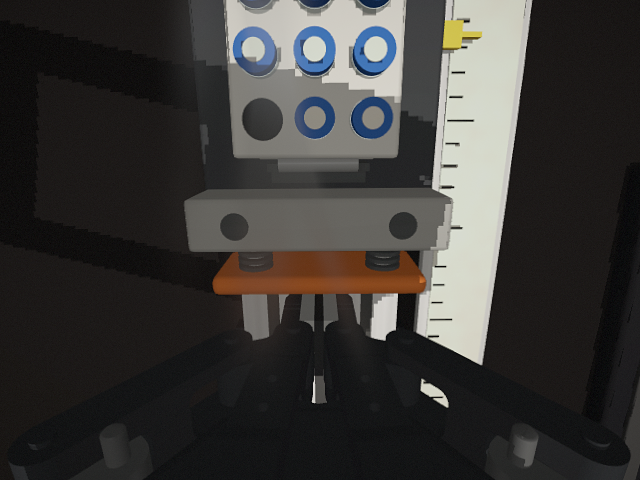

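>>> drive_tool:
  steps: "0 -3 0 0 0 0 1;0 -6 0 0 0 0 1;0 -9 0 0 0 0 1;0 -12 0 0 0 0 1;0 -15 0 0 0 0 1;0 -17 0 0 0 0 1;0 -17 0 0 0 0 1"

```text
clock: 15.95
tool_pos: [0.5863, -0.0805, 0.1417]
tool_rot: [0.003, 1.0, -0.007, -0.002]
wrist_force: [-0.6, -8.0, -0.0]
opening: 0.004
```

```bash
python3 - <<'E'
from h import *
plan([.5845,-.215,.14],-.8)
snap('wrist','w12')
im=cv2.imread('pics/w12.png');cv2.imwrite('pics/w12z.png',cv2.resize(im[0:80,400:560],None,fx=5,fy=5,interpolation=cv2.INTER_CUBIC))
print(onz(cam('wrist','w11'),(481,35),.056)@[.0143,1,0])
E
```

```text
t 15.95 pos [ 0.5863 -0.0805  0.1417] yaw -0.84 F [-0.6 -8.  -0. ] open 0.004
shift mm [1.000e-01 1.345e+02 2.600e+00] turn [ 0.4  0.2 -0. ]
0.021681982777594123
```

View pics/w12z.png

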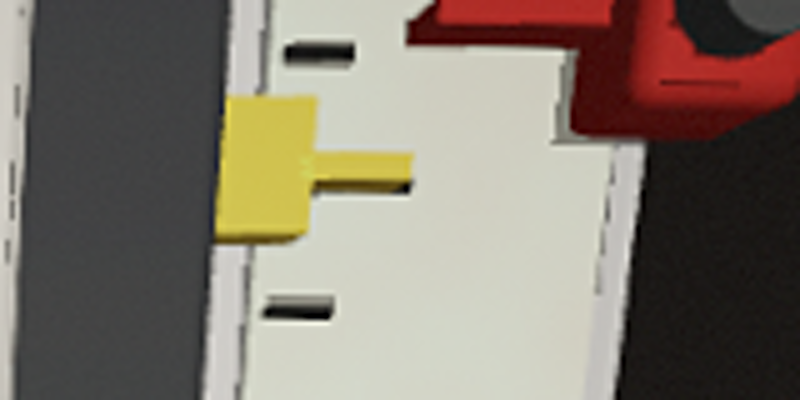

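```bash
python3 - <<'E'
from h import *
c=cam('wrist','w12');v=np.array([.0143,1,0])
f=lambda X,Y:((X+.5)/5-.5+400,(Y+.5)/5-.5)
for n,p,z in[('ptr low',(412,180),.057),('ptr up',(412,153),.057),('mark low',(440,22),.057),('mark bottom',(408,45),.055),('ptr bottom',(408,192),.055),('t1',(320,53),.046),('t2',(298,308),.046)]:
    X=onz(c,f(*p),z);print(n,X.round(4),(X@v).round(4))
E
```

```text
ptr low [0.6535 0.0277 0.057 ] 0.0371
ptr up [0.6533 0.0297 0.057 ] 0.039
mark low [0.6546 0.039  0.057 ] 0.0483
mark bottom [0.6531 0.038  0.055 ] 0.0473
ptr bottom [0.6541 0.0274 0.055 ] 0.0367
t1 [0.6494 0.0401 0.046 ] 0.0494
t2 [0.6492 0.0204 0.046 ] 0.0296
```

About 11 mm remains (pointer's lower edge at 0.0371, mark's at 0.0483). I'll push 8 more.

>>> drive_tool:
  steps: "0 -2 0 0 0 0 1;0 -4 0 0 0 0 1;0 -6 0 0 0 0 1;0 -8 0 0 0 0 1;0 -8 0 0 0 0 1"

```text
clock: 16.62
tool_pos: [0.5863, -0.0736, 0.1418]
tool_rot: [0.004, 1.0, -0.008, -0.002]
wrist_force: [-0.7, -8.1, -0.6]
opening: 0.002
```

```bash
python3 - <<'E'
from h import *
plan([.5845,-.215,.14],-.8)
snap('wrist','w13')
im=cv2.imread('pics/w13.png');cv2.imwrite('pics/w13z.png',cv2.resize(im[0:80,400:560],None,fx=5,fy=5,interpolation=cv2.INTER_CUBIC))
E
```

```text
t 16.625 pos [ 0.5863 -0.0736  0.1418] yaw -0.86 F [-0.7 -8.1 -0.6] open 0.002
shift mm [  0.3 141.4   3. ] turn [ 0.5  0.2 -0.1]
```

View pics/w13z.png

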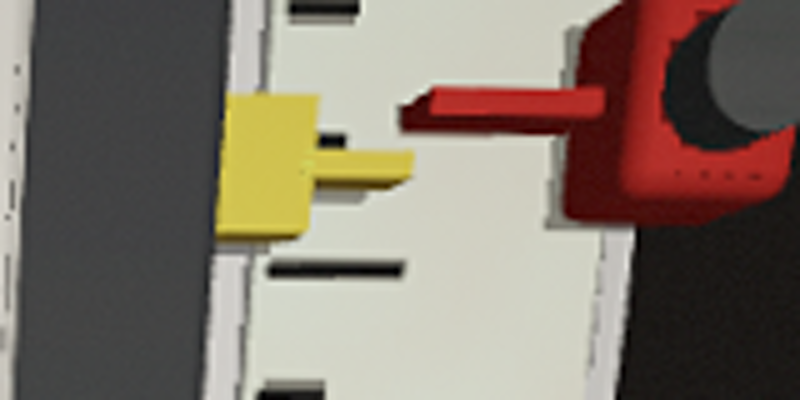

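About 4.5 mm remains (pointer row 166, mark row 100, 13.6 px/mm). Each call loses about 1 mm to compliance, so I'll command 3.5.

>>> drive_tool:
  steps: "0 -1.5 0 0 0 0 1;0 -2.5 0 0 0 0 1;0 -3.5 0 0 0 0 1;0 -3.5 0 0 0 0 1"

```text
clock: 17.18
tool_pos: [0.5864, -0.0713, 0.1418]
tool_rot: [0.005, 1.0, -0.008, -0.002]
wrist_force: [0.2, -8.2, -1.4]
opening: -0.001
```

```bash
python3 - <<'E'
from h import *
plan([.5845,-.215,.14],-.8)
snap('wrist','w14')
im=cv2.imread('pics/w14.png');cv2.imwrite('pics/w14z.png',cv2.resize(im[0:80,400:560],None,fx=5,fy=5,interpolation=cv2.INTER_CUBIC))
E
```

```text
t 17.175 pos [ 0.5864 -0.0713  0.1418] yaw -0.89 F [ 0.2 -8.2 -1.4] open -0.001
shift mm [  0.4 143.7   3.4] turn [ 0.6  0.2 -0.1]
```

View pics/w14z.png

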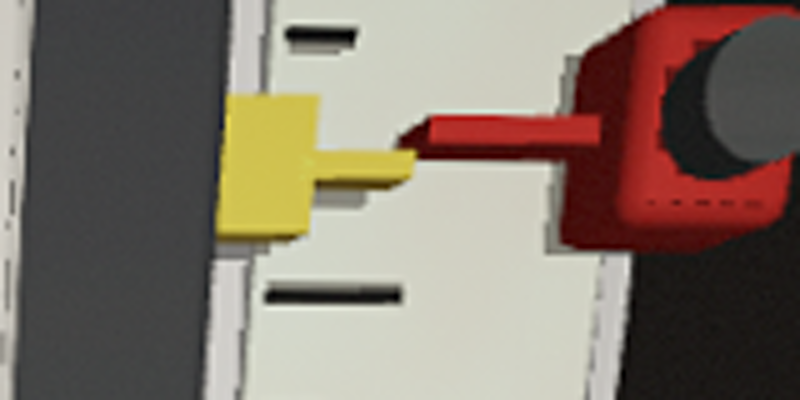

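The mark blade's height makes this oblique view ambiguous by about 1 mm. I'll back off and look straight down at the pair.

>>> drive_tool:
  steps: "0 10 0 0 0 0 1;0 28 0 0 0 0 1;0 28 -30 0 0 0 1;0 28 -65 0 0 0 1;0 28 -65 0 0 0 1;0 0 -65 0 0 0 1;0 -38 -65 0 0 0 1;0 -38 -65 0 0 0 1;0 -38 -65 0 0 0 1"

```text
clock: 18.35
tool_pos: [0.5869, -0.0331, 0.2057]
tool_rot: [0.005, 1.0, -0.008, -0.002]
wrist_force: [-0.0, 0.6, 0.0]
opening: 0.002
```

```bash
python3 - <<'E'
from h import *
plan([.5845,-.215,.14],-.8)
snap('wrist','w15')
im=cv2.imread('pics/w15.png');cv2.imwrite('pics/w15z.png',cv2.resize(im[90:190,390:550],None,fx=5,fy=5,interpolation=cv2.INTER_CUBIC))
E
```

```text
t 18.35 pos [ 0.5869 -0.0331  0.2057] yaw -0.86 F [-0.   0.6  0. ] open 0.002
shift mm [  0.6 181.2  67.7] turn [ 0.6  0.2 -0.1]
```

View pics/w15z.png

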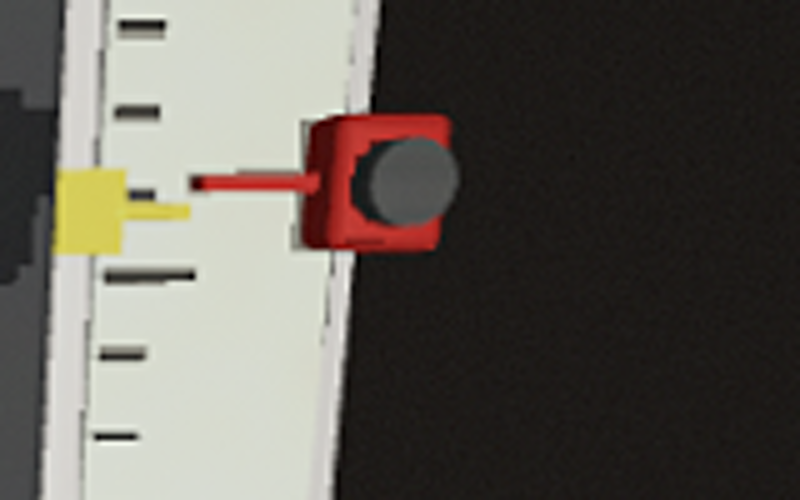

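View pics/w15.png

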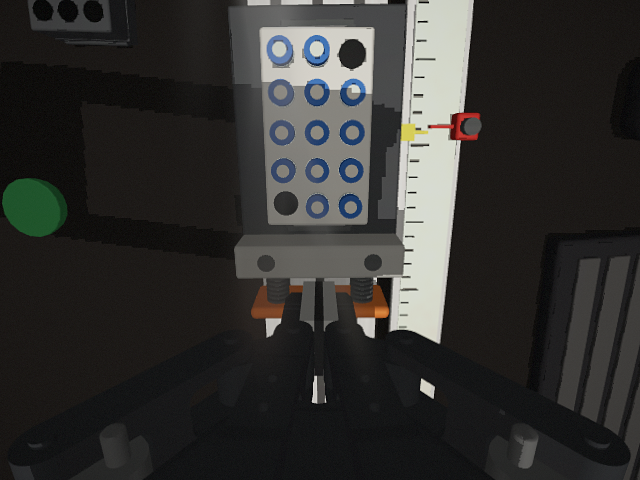

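```bash
python3 - <<'E'
from h import *
v=np.array([.0143,1,0])
c=cam('wrist','w15');f=lambda X,Y:((X+.5)/5-.5+390,(Y+.5)/5-.5+90)
for n,p in[('ptr',(185,211.5)),('mark',(197,183)),('mark',(250,183))]:
    for z in(.056,.060): X=onz(c,f(*p),z);print(n,z,X.round(4),(X@v).round(4))
a=[onz(c,f(*p),.046)@v for p in [(120,435),(123,353),(150,274),(142,195),(137,112),(142,29)]];print(np.round(a,4))
c=cam('wrist','w14');f=lambda X,Y:((X+.5)/5-.5+400,(Y+.5)/5-.5)
for n,p in[('ptr',(412,165)),('mark',(432,129))]:
    for z in(.056,.060): X=onz(c,f(*p),z);print(n,z,X.round(4),(X@v).round(4))
E
```

```text
ptr 0.056 [0.6533 0.0379 0.056 ] 0.0472
ptr 0.06 [0.6521 0.0379 0.06  ] 0.0472
mark 0.056 [0.6545 0.0411 0.056 ] 0.0505
mark 0.06 [0.6533 0.0411 0.06  ] 0.0504
mark 0.056 [0.6609 0.0411 0.056 ] 0.0505
mark 0.06 [0.6596 0.041  0.06  ] 0.0505
[0.0192 0.0297 0.0396 0.0492 0.0591 0.0687]
ptr 0.056 [0.6538 0.0378 0.056 ] 0.0471
ptr 0.06 [0.6521 0.0368 0.06  ] 0.0461
mark 0.056 [0.6551 0.0404 0.056 ] 0.0498
mark 0.06 [0.6534 0.0393 0.06  ] 0.0487
```

3.2 mm remains, and the carriage did not move on release (0.0471 → 0.0472). I'll go back behind the plate and push again.

>>> drive_tool:
  steps: "0 30 0 0 0 0 1;0 68 0 0 0 0 1;0 68 0 0 0 0 1;0 68 30 0 0 0 1;0 68 64 0 0 0 1;0 68 64 0 0 0 1;0 55 64 0 0 0 1;0 47 64 0 0 0 1;0 42 64 0 0 0 1;0 38.5 64 0 0 0 1;0 38.5 64 0 0 0 1"

```text
clock: 19.77
tool_pos: [0.5871, -0.0733, 0.1439]
tool_rot: [0.006, 1.0, -0.008, -0.001]
wrist_force: [-0.1, -6.3, 4.1]
opening: -0.001
```

```bash
python3 - <<'E'
from h import *
plan([.5845,-.215,.14],-.8)
snap('wrist','w16')
im=cv2.imread('pics/w16.png');cv2.imwrite('pics/w16z.png',cv2.resize(im[0:80,400:560],None,fx=5,fy=5,interpolation=cv2.INTER_CUBIC))
E
```

```text
t 19.775 pos [ 0.5871 -0.0733  0.1439] yaw -0.9 F [-0.1 -6.3  4.1] open -0.001
shift mm [ -0.3 141.6   5.7] turn [ 0.7  0.1 -0.1]
```

View pics/w16z.png

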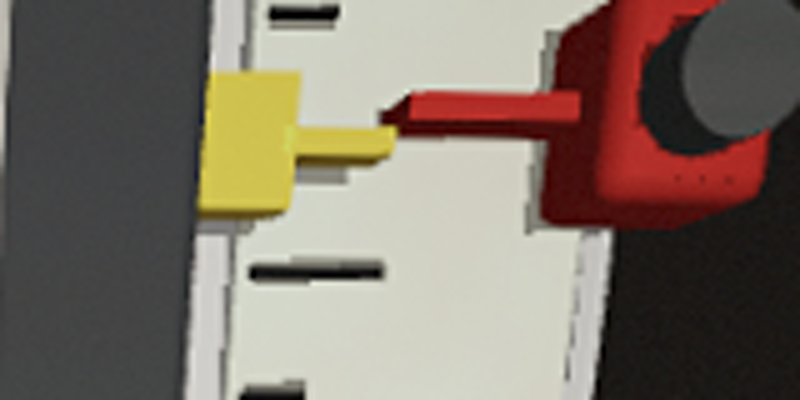

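The carriage hasn't moved yet: pointer row 143, mark row 106. I'll push 4 mm, about 2 of it taking up the spring.

>>> drive_tool:
  steps: "0 -1 0 0 0 0 1;0 -2 0 0 0 0 1;0 -3 0 0 0 0 1;0 -4 0 0 0 0 1;0 -4 0 0 0 0 1"

```text
clock: 20.45
tool_pos: [0.5871, -0.0707, 0.1441]
tool_rot: [0.008, 1.0, -0.008, -0.001]
wrist_force: [-0.1, -8.2, 0.7]
opening: -0.003
```

```bash
python3 - <<'E'
from h import *
plan([.5845,-.215,.14],-.8)
snap('wrist','w17')
im=cv2.imread('pics/w17.png');cv2.imwrite('pics/w17z.png',cv2.resize(im[0:80,400:560],None,fx=5,fy=5,interpolation=cv2.INTER_CUBIC))
E
```

```text
t 20.45 pos [ 0.5871 -0.0707  0.1441] yaw -0.93 F [-0.1 -8.2  0.7] open -0.003
shift mm [ -0.3 144.2   6.3] turn [ 0.9  0.1 -0.1]
```

View pics/w17z.png

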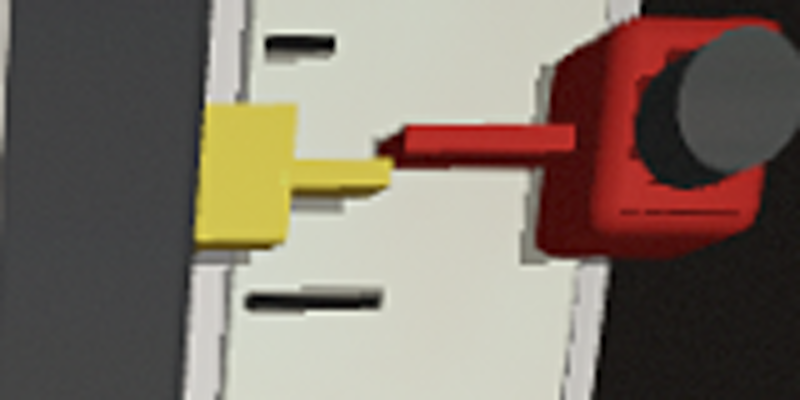

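The carriage is just at breakaway, with 36 px (about 3 mm) left. I'll command 3.5, expecting about 2.4 of movement.

>>> drive_tool:
  steps: "0 -1.2 0 0 0 0 1;0 -2.4 0 0 0 0 1;0 -3.5 0 0 0 0 1;0 -3.5 0 0 0 0 1"

```text
clock: 21.0
tool_pos: [0.5871, -0.0685, 0.1441]
tool_rot: [0.009, 1.0, -0.008, -0.001]
wrist_force: [-0.3, -7.7, -2.0]
opening: -0.002
```

```bash
python3 - <<'E'
from h import *
plan([.5845,-.215,.14],-.8)
snap('wrist','w18')
im=cv2.imread('pics/w18.png');cv2.imwrite('pics/w18z.png',cv2.resize(im[0:80,400:560],None,fx=5,fy=5,interpolation=cv2.INTER_CUBIC))
E
```

```text
t 21.0 pos [ 0.5871 -0.0685  0.1441] yaw -0.96 F [-0.3 -7.7 -2. ] open -0.002
shift mm [-1.000e-01  1.465e+02  6.600e+00] turn [ 1.   0.1 -0.2]
```

View pics/w18z.png

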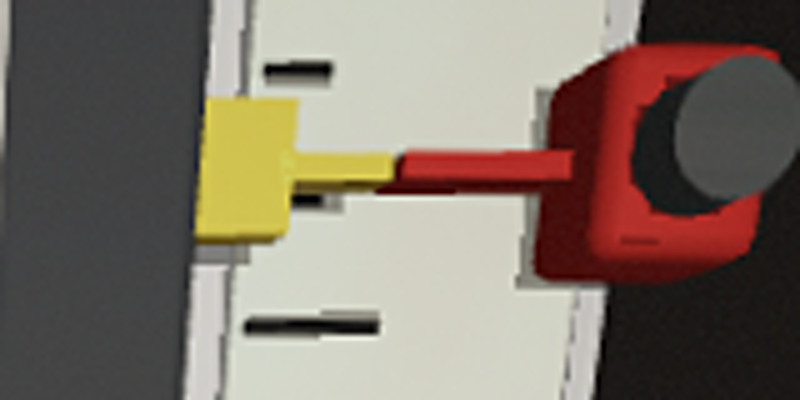

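They are now nearly level (pointer row 168, mark row 165). I'll back off and check from above.

>>> drive_tool:
  steps: "0 10 0 0 0 0 1;0 28 0 0 0 0 1;0 28 -30 0 0 0 1;0 28 -65 0 0 0 1;0 28 -65 0 0 0 1;0 0 -65 0 0 0 1;0 -38 -65 0 0 0 1;0 -38 -65 0 0 0 1;0 -38 -65 0 0 0 1"

```text
clock: 22.18
tool_pos: [0.5876, -0.0298, 0.2078]
tool_rot: [0.009, 1.0, -0.008, -0.001]
wrist_force: [-0.1, -1.1, -0.7]
opening: 0.001
```

```bash
python3 - <<'E'
from h import *
plan([.5845,-.215,.14],-.8)
snap('wrist','w19')
im=cv2.imread('pics/w19.png');cv2.imwrite('pics/w19z.png',cv2.resize(im[90:190,390:550],None,fx=5,fy=5,interpolation=cv2.INTER_CUBIC))
E
```

```text
t 22.175 pos [ 0.5876 -0.0298  0.2078] yaw -0.94 F [-0.1 -1.1 -0.7] open 0.001
shift mm [1.00e-01 1.84e+02 7.10e+01] turn [ 1.   0.1 -0.1]
```

View pics/w19z.png

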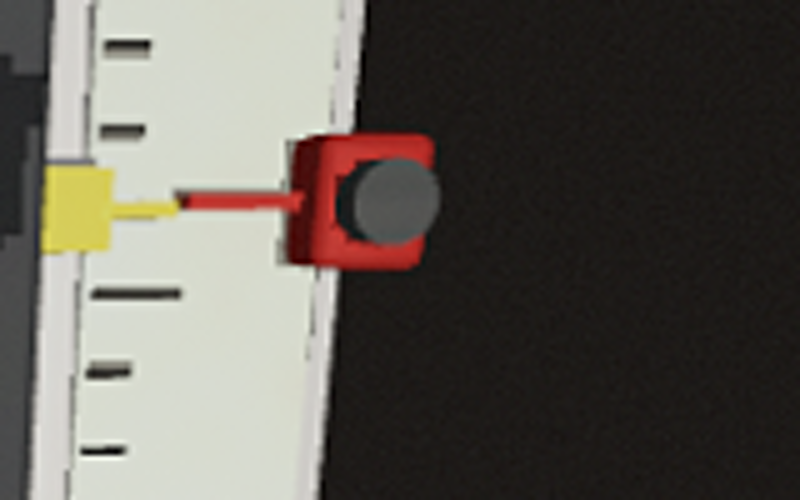

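View pics/w19.png

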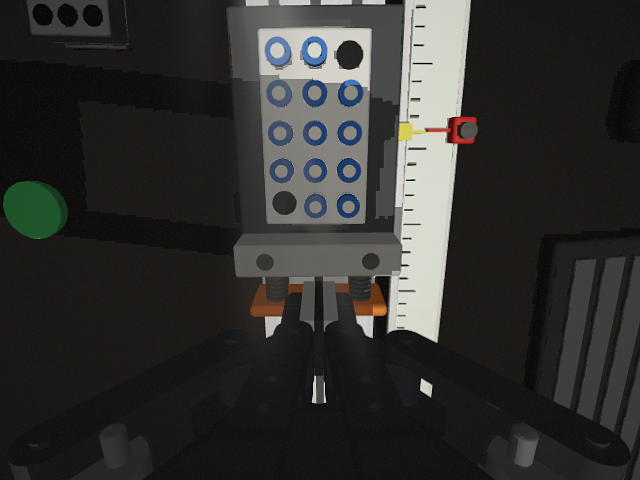

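Seen from above, the pointer (row 209) is about 1 mm short of the mark (row 201, 8.2 px/mm), within ±2.5 mm and not past it. I'll rise clear and make a final check.

>>> drive_tool:
  steps: "0 0 -40 0 0 0 1;0 20 -90 0 0 0 1;0 40 -120 0 0 0 1;0 40 -120 0 0 0 1;0 40 -120 0 0 0 1"

```text
clock: 22.85
tool_pos: [0.5869, -0.0687, 0.3277]
tool_rot: [0.009, 1.0, -0.009, -0.001]
wrist_force: [0.2, 0.2, -0.3]
opening: 0.002
```

```bash
python3 - <<'E'
from h import *
plan([.5845,-.215,.14],-.8)
snap('scene','s20');snap('wrist','w20')
im=cv2.imread('pics/s20.png');cv2.imwrite('pics/s20z.png',cv2.resize(im[200:340,240:410],None,fx=4,fy=4,interpolation=cv2.INTER_CUBIC))
E
```

```text
t 22.85 pos [ 0.5869 -0.0687  0.3277] yaw -1.05 F [ 0.2  0.2 -0.3] open 0.002
shift mm [  0.8 143.1 190.1] turn [ 1.   0.2 -0.2]
```

View pics/s20z.png

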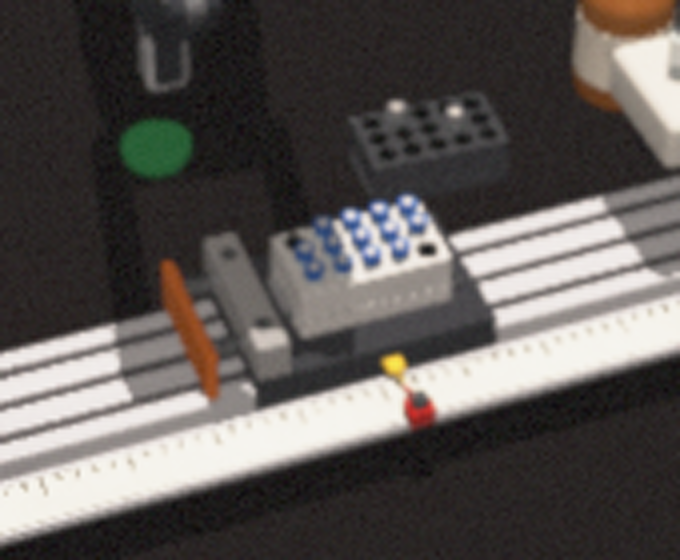

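View pics/w20.png

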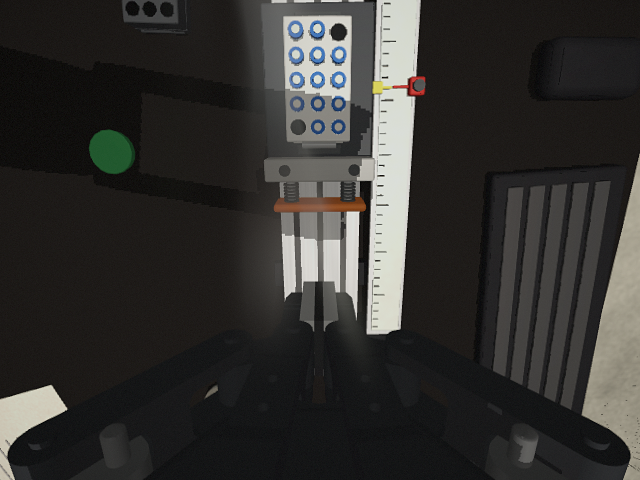

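The rack sits level on the deck, the pointer lines up with the mark, the bystanders in view look undisturbed, and the arm is clear. I'm handing in.

```bash
python3 -c "
from cell import bot
print(bot.finish_job())"
```

```text
the job is handed in; nothing more can be done
None
```

The rack is on the carriage and pressed home, the carriage is at the mark, and the job was handed in at about 23 s; no verdict was reported.

- **Rack:** I pressed it over the studs and past the catches until it stopped solid under 38 N. The arm's height then put its underside at about 66.1 mm, against the 66 mm deck. It had not slipped in the fingers, and the pictures show it level. I had no direct picture measurement of its height at the 1.5 mm level, so "fully home" rests on the stop height and the force.
- **Pointer:** I pushed only on the orange plate, in short nudges. The last look from above showed the pointer about 1 mm short of the red mark, inside the 2.5 mm allowed. The slanted view just before it showed only about 0.2 mm short. In neither view was it past the mark.
- **Release:** After an earlier nudge, the carriage did not move when I backed off (0.0471 m before, 0.0472 m after).
- **Bystanders:** The spare rack, amber bottle and green dish looked untouched in the last pictures. I did not check the jar, beaker and spanner again, but the arm never went near them at low height.
- **Hand-in:** The arm was clear of everything.

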